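Wedge the sprung cupboard door shut

ROBOT

A 6-joint arm with a two-finger parallel gripper is mounted at the origin on the work surface. World frame = base frame: x ahead of the robot, y to its left, z up, the work surface at z = 0. Lengths are in m, angles in rad, forces in N, time in s.
With the tool pointing down it reaches from about 0.325 to 1 m from the base axis. Payload 5.1 kg.
Tool frame: the origin (TCP) lies midway between the tips of the shut fingers; the grasp point (between the pads) lies 19 mm behind it; z points along the fingers, y is the line along which they close (so a half turn about z gives the same grasp; the last joint's range is limited). The gripper opens to 85 mm and grips with 20 to 120 N. Pads are 22 mm wide; open, the fingers measure 114 mm over their backs; the gripper's body (76 mm by 85 mm) begins 54 mm behind the grasp point. The pads swing forward as they close: fully open they stand 13 mm farther back than shut.
Start: joints at [1.252, 0.124, 1.65, -0, 1.367, -0.083], TCP at [0.152, 0.632, 0.231] pointing down, gripper open.
Joint ranges: [-2.61, 2.61], [-1.02, 2.33], [0.03, 2.71], [-1.35, 4.49], [0.32, 2.68], [-2.91, 2.91]. Speed limits (rad/s): [2.57, 2.57, 3.14, 3.14, 3.14, 3.14].

INTERFACE

Orientations are given as a unit quaternion [w, x, y, z].
In Python, from cell import manip gives the robot as it stands.
- The arm moves only by the tool jog_arm, never from a script. Its argument "increments" is a list of rows, each an object of numbers: "claw": the opening, from -1 (shut) to 1 (fully open); "x", "y", "z": the shift along the world's x, y, z in cm; "rx", "ry", "rz": the turn, a rotation vector about the world's x, y, z in degrees. In form: [{"claw": .., "x": .., "y": .., "z": .., "rx": .., "ry": .., "rz": ..}, ...]. A call has 1 to 12 rows; each row shifts and turns the commanded pose from where the row before left it; what a row does not reach is not made up. A row lasts 1/10 s, in which the tool goes at most 50 mm and 8.59 degrees, less where a joint would pass 70% of its speed; a pose out of reach is approached as far as the arm can. A call is refused whole if a number of a shift passes 5 or a number of a turn 8.59, either way. A call with a gripper value outside its range is refused whole. The fingers move at their own pace and stop on an object; "grip_force" is the grip in N (left out, the last holds). Time passes only in rows, so rows that do not move let the fingers close. It gives the time, the measured TCP pose, the force, the opening and the grip force at its end, in the units of the state.
- manip.sense(): the state, without advancing time (a new reading comes with each control period).
- manip.camera(name): name is "scene" or "top" or "wrist"; returns a dict with "pixels" (420x560x3 uint8, red, green, blue), "range_z" (420x560 float32, m along the optical axis (not along the pixel's ray), 0 where there is no reading), "K" (3x3 intrinsics, pixels), "R" (3x3) and "t" (3): a world point X has camera coordinates R X + t; the wrist camera has in their place "T_tool_cam" (4x4, takes a point from camera to tool coordinates, whose origin is the TCP and whose axes are the flange's). Camera axes: x right, y down, z forward; pixel columns grow to the right and rows downward; lengths in m; the calibration is good to about 2 mm. A picture is of the moment at which its call begins: read the wrist's pose just before it.
- manip.close_job(): hands the job in; it is judged then, once.
The state is a dict: "t": time; "joint_positions": joint angles; "qd": joint speeds; "effort": joint torques, N m; "tcp_pos": TCP position; "orientation": TCP orientation; "contact_force": force on the tool from outside, world axes, zero at the start; "moment": the same for the moment, N m; "width": finger opening in m; "grip_force": force on a finger pad.
Only numpy, scipy, OpenCV 4.12 (cv2) and the standard library are available. Lean on these libraries where they do the work, as an engineer would, in place of code of your own. Each camera call takes 0.05 s, during which the arm holds its last target. There are 200 camera calls.

TASK

The catch of the small counter-top cupboard is broken, so its white door keeps springing ajar. Take the orange rubber wedge, and with its thin end under the door's lower edge push the door fully shut and tap the wedge in until it jams and holds the door shut by itself. Leave the wedge there, lying flat on the counter and let go, and do not disturb the other things on the counter.

Things in the scene. Friction and masses are not known exactly. Their poses are not given: they have to be found in the camera images.
- door (a joint): opening angle of the white door, rad: 0 = fully shut against its stop, growing as it opens outwards (counter-clockwise from above). Upright hinge, stiff and sprung open: the door stays where it is left from about 0.25 to 0.75 rad; let go nearer shut it springs back to about 0.25. Pressing it shut takes about 0.9 N m (5 N at 180 mm from the hinge).
- door_hinge (a point): on the door's outer face at the hinge, at its lower edge, 14 mm above the counter; moves with the door. x axis: level, through the door towards the inside; y: level, along the door to the free edge; z up. Door 270 mm wide, 16 thick, 222 tall. The hinge pin is at x = 16, y = 0 mm. A small steel pull on top near the free edge stands out 13 mm.
- door_edge (a point): middle of the lower edge of the door's outer face, 135 mm from the hinge, 14 mm above the counter; axes as door_hinge. Under the door is a clear 14 mm gap; behind it the cupboard's floor is 26 mm up, with clear counter below for 75 mm. The wooden cupboard (180 deep, 270 wide, 240 mm tall, on feet) is fixed.
- wedge_mid (a point): orange rubber door wedge, 140 x 40 mm, loose, about 110 g, lying flat; the point is at the middle of its length and width, 10 mm above its underside. x axis towards the thin end, y across, z up. Height rises evenly from 4 mm (thin end) to 34 mm (thick end): under the 14 mm gap it binds about 47 mm from the thin end. Upright sides: grip across the width near the thick end.
- wedge_tip (a point): middle of the wedge's thin end, 2 mm above its underside (70 mm from wedge_mid along x); same axes. Sliding the wedge in and pressing the door shut with it takes about 10 to 20 N on the wedge
- mug: blue mug, 80 mm across, 95 mm tall, origin at the centre of its underside; leave alone
- spice: spice jar, 44 mm across, 100 mm tall, origin under its centre; leave alone
- mill: dark wooden pepper mill, 56 mm across, 145 mm tall, origin under its centre; leave alone
- honey: honey jar, 68 mm across, 85 mm tall, origin under its centre; leave alone
- teatin: green tin, 72 mm across, 80 mm tall, origin under its centre; leave alone
- timer: red kitchen timer, 66 mm across, 50 mm tall, origin under its centre; leave alone
Things that resemble listed ones, but are neither listed nor needed, are in the scene too. Leave any green or grey look-alike of the part that bears wedge_mid alone.

How it is judged:
By the outcome, as a careful person would: the job done as asked, in the order asked, and still so for the second after the job is handed in, with the robot touching nothing.
It also fails if it takes over 43 s, if anything falls off the work surface, if the arm or the gripper's body presses on something with over 40 N, if the wrist force passes 120 N, or if a joint passes its speed limit or range.

## Working session

There is one attempt and no reset: what is moved stays moved. The work goes in short steps, Python scripts to look and compute and a tool call to move; the robot and the scene stay as the last step left them, time stands still between calls to the robot, and variables do not carry over. Pictures are saved under pics/ and viewed, at most 10 in all, crops included, and the job is handed in when it is done.

Besides the shell and the picture viewer there is one more tool, called after "Call:" as a command line: name --argument value ..., lists and objects as JSON in quotes. jog_arm: Moves the arm, as the interface text tells. Its arguments: {"type":"object","properties":{"increments":{"type":"array"},"grip_force":{"type":"number"}},"required":["increments"]}

```bash
mkdir -p pics
cat > h.py <<'E'
import numpy as np, cv2
from cell import manip
def pts(c):
    d=c["range_z"];v,u=np.mgrid[:420,:560];K=c["K"]
    P=np.stack([(u-K[0,2])/K[0,0]*d,(v-K[1,2])/K[1,1]*d,d],-1)
    W=(P-c["t"])@c["R"]; W[d==0]=np.nan; return W
E
python3 - <<'E'
from h import *
for n in("top","scene"):
    c=manip.camera(n); np.savez(f"{n}.npz",**{k:c[k] for k in("pixels","range_z","K","R","t")})
    cv2.imwrite(f"pics/{n}.png",c["pixels"][:,:,::-1])
    W=pts(c); hsv=cv2.cvtColor(c["pixels"],cv2.COLOR_RGB2HSV)
    print(n,c["t"],np.nanmin(W.reshape(-1,3),0),np.nanmax(W.reshape(-1,3),0))
    m=cv2.inRange(hsv,(5,140,80),(22,255,255))
    N,l,s,ce=cv2.connectedComponentsWithStats(m)
    for i in range(1,N):
        if s[i,4]>60: print(s[i],ce[i].round(),np.nanmedian(W[l==i],0).round(3))
E
```

```text
top [0.12211243 0.48154169 1.30830608] [-0.0556609  -1.20320599 -0.77608126] [1.69229012 1.48016962 0.64959407]
[537  76  23  23 378] [550.  86.] [ 0.842 -0.635  0.087]
[185 134  22  20 344] [195. 143.] [0.679 0.347 0.085]
[210 221  52  21 718] [235. 231.] [0.446 0.24  0.018]
[ 490  267   70   82 4372] [522. 305.] [ 0.261 -0.532  0.018]
scene [-0.0729596  -0.32572696  1.57529659] [-2.22753327 -1.72851359 -0.77215563] [0.95716861 1.30293582 0.49995612]
[304 202  51  11 492] [329. 207.] [0.452 0.239 0.02 ]
[369 249  25  16 103] [381. 255.] [0.675 0.341 0.086]
```

View pics/top.png

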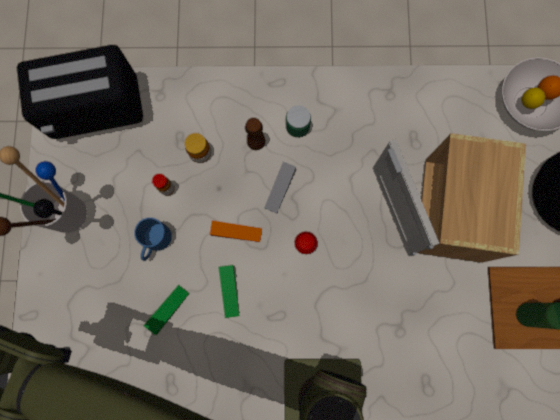

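View pics/scene.png

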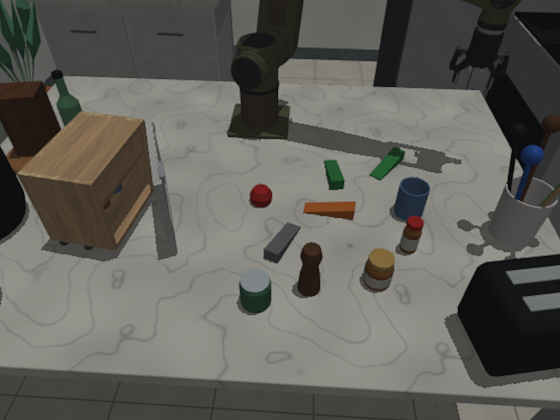

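```bash
cat > m.py <<'E'
from h import *
c=np.load("top.npz");W=pts(c);px=c["pixels"];hsv=cv2.cvtColor(px,cv2.COLOR_RGB2HSV)
v,u=np.mgrid[:420,:560]
m=cv2.inRange(hsv,(5,140,80),(22,255,255))>0; m&=(v>200)&(v<260)&(u<300)
P=W[m];print("n",len(P)); A=np.c_[P[:,:2],np.ones(len(P))];g=np.linalg.lstsq(A,P[:,2],rcond=None)[0];print("slope",g, "z",P[:,2].min(),P[:,2].max())
r=cv2.minAreaRect((P[:,:2]*1000).astype(np.float32));print(r,cv2.boxPoints(r).round())
# door & cupboard tops
reg=(u>365)&(u<530)&(v>125)&(v<262)
z=W[...,2]; print(np.histogram(z[reg],np.arange(0,.3,.01)))
for nm,mm in(("box",reg&(z>.225)&(hsv[...,1]>60)),("door",reg&(z>.2)&(z<.26)&(hsv[...,1]<50)),("doorall",reg&(z>.03)&(u<437)&(hsv[...,1]<50))):
    N,l,s,ce=cv2.connectedComponentsWithStats(mm.astype(np.uint8)); i=1+s[1:,4].argmax(); Q=W[l==i]
    r=cv2.minAreaRect((Q[:,:2]*1000).astype(np.float32));print(nm,s[i],r,cv2.boxPoints(r).round().tolist(),np.median(Q[:,2]))
for nm,a,b in(("timer",(306,243),0),("tin",(298,121),0),("mug",(152,235),0),("mill",(254,133),0)):
    print(nm,W[a[1],a[0]])
cv2.imwrite("pics/crop.png",np.hstack([cv2.resize(px[185:275,190:330],None,fx=2.8,fy=2.8)[:,:390],cv2.resize(px[130:260,365:455],(390,563))[:252]])[:,:,::-1]) if 0 else cv2.imwrite("pics/crop.png",cv2.resize(px[120:290,190:450],None,fx=3,fy=3,interpolation=2)[:,:,::-1])
E
python3 m.py
```

```text
n 718
 ** On entry to DLASCL parameter number  4 had an illegal value
 ** On entry to DLASCL parameter number  4 had an illegal valueTraceback (most recent call last):
  File "m.py", line 5, in <module>
    P=W[m];print("n",len(P)); A=np.c_[P[:,:2],np.ones(len(P))];g=np.linalg.lstsq(A,P[:,2],rcond=None)[0];print("slope",g, "z",P[:,2].min(),P[:,2].max())
                                                                 ~~~~~~~~~~~~~~~^^^^^^^^^^^^^^^^^^^^^
    x, resids, rank, s = _umath_linalg.lstsq(a, b, rcond,
                         ~~~~~~~~~~~~~~~~~~~^^^^^^^^^^^^^
                                             signature=signature)
                                             ^^^^^^^^^^^^^^^^^^^^
    raise LinAlgError("SVD did not converge in Linear Least Squares")
numpy.linalg.LinAlgError: SVD did not converge in Linear Least Squares
```

```bash
sed -i 's/P=W\[m\];/P=W[m];P=P[~np.isnan(P[:,2])];/; s/Q=W\[l==i\]/Q=W[l==i];Q=Q[~np.isnan(Q[:,2])]/' m.py
python3 m.py
```

```text
n 713
slope [ 0.09165513  0.19610286 -0.06945801] z -0.0037695420681998102 0.03976790497706893
((446.595458984375, 237.7147216796875), (139.014892578125, 39.36052322387695), 82.29759216308594) [[418. 171.]
 [457. 166.]
 [475. 304.]
 [436. 309.]]
(array([3518,   38,  125, 1026,  399,  222,  161,  185,  171,  163,  184,
        179,  176,  284,  205,  184,  195,  187,  198,  121,  188,  175,
        239, 5666, 4127,    0,    0,    0,    0]), array([0.  , 0.01, 0.02, 0.03, 0.04, 0.05, 0.06, 0.07, 0.08, 0.09, 0.1 ,
       0.11, 0.12, 0.13, 0.14, 0.15, 0.16, 0.17, 0.18, 0.19, 0.2 , 0.21,
       0.22, 0.23, 0.24, 0.25, 0.26, 0.27, 0.28, 0.29]))
box [ 439  133   87  122 8800] ((505.9466857910156, -365.5353698730469), (183.42587280273438, 271.0271301269531), 81.51181030273438) [[358.0, -436.0], [626.0, -476.0], [654.0, -295.0], [385.0, -255.0]] 0.2397701399375815
door [ 385  139   55  110 1401] ((506.0893859863281, -198.5634307861328), (273.7287902832031, 31.57948875427246), 20.178022384643555) [[372.0, -231.0], [383.0, -261.0], [640.0, -166.0], [629.0, -137.0]] 0.234682577063491
doorall [ 373  139   64  117 3361] ((518.1666259765625, -231.29368591308594), (275.4591064453125, 97.28939819335938), 21.84479522705078) [[372.0, -237.0], [408.0, -328.0], [664.0, -225.0], [628.0, -135.0]] 0.1726499424258077
timer [0.40858768 0.04334422 0.04931444]
tin [0.74416419 0.06420791 0.08193329]
mug [0.43646634 0.47495284 0.00581141]
mill [0.69164914 0.18252474 0.13156452]
```

View pics/crop.png

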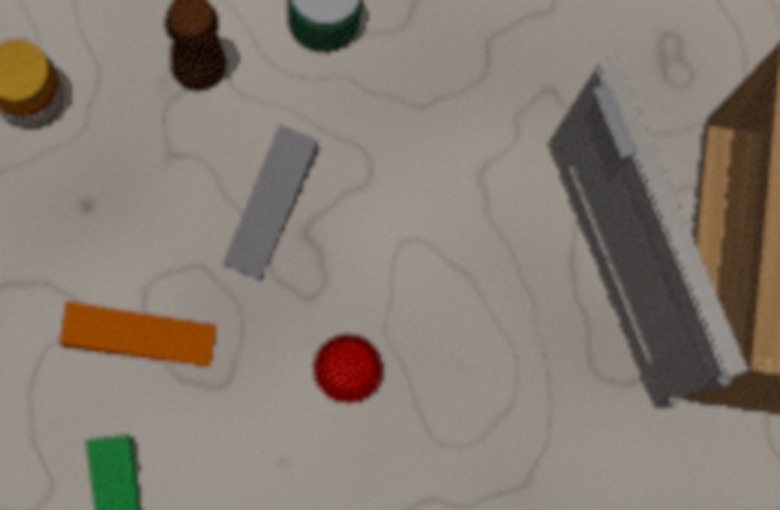

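Candidates: orange wedge (235,231), green ones (167,309) and (229,290), grey one (280,188). The orange one is meant: its colour matches and its 139 x 39 mm footprint fits. The crop confirms it, with the orange wedge at crop (140,333). Its height rises towards image-left, so the thin end points at the cupboard. The door is at (405,195), hinged at its lower end and about 0.50 rad open.

Run:
```python
from h import *
from scipy.spatial.transform import Rotation as R
s=manip.sense();q=s["orientation"];print(s["tcp_pos"],s["t"]);M=R.from_quat([q[1],q[2],q[3],q[0]]).as_matrix();print(M.round(3))
y=M[:2,1];print("yaw y",np.degrees(np.arctan2(y[1],y[0])),"want",np.degrees(np.arctan2(-.13,.99)),"final",-8.5)
```

```text
[0.15168762 0.63148759 0.23017207] 0.1
[[-0.972  0.234 -0.001]
 [ 0.234  0.972 -0.002]
 [ 0.    -0.002 -1.   ]]
yaw y 76.49176270254921 want -7.480886179523676 final -8.5
```

Call:
jog_arm --increments '[{"claw": 1, "x": 2.5, "y": -2.8, "rz": -7}, {"claw": 1, "x": 2.5, "y": -2.8, "rz": -7}, {"claw": 1, "x": 2.5, "y": -2.8, "rz": -7}, {"claw": 1, "x": 2.5, "y": -2.8, "rz": -7}, {"claw": 1, "x": 2.5, "y": -2.8, "rz": -7}, {"claw": 1, "x": 2.5, "y": -2.8, "rz": -7}, {"claw": 1, "x": 2.5, "y": -2.8, "rz": -7}, {"claw": 1, "x": 2.5, "y": -2.8, "rz": -7}, {"claw": 1, "x": 2.5, "y": -2.8, "rz": -7}, {"claw": 1, "x": 2.5, "y": -2.8, "rz": -7}, {"claw": 1, "x": 2.5, "y": -2.8, "rz": -7}, {"claw": 1, "x": 2.5, "y": -2.8, "rz": -7}]'

```text
validation failed for argument at $.in...
```

Call:
jog_arm --increments '[{"claw": 1}, {"claw": 1}, {"claw": 1}]'

```text
validation failed for argument at $.in...
```

```bash
cat >> h.py <<'E'
from scipy.spatial.transform import Rotation
def wrist():
    s=manip.sense();c=manip.camera("wrist");q=s["orientation"]
    T=np.eye(4);T[:3,:3]=Rotation.from_quat([q[1],q[2],q[3],q[0]]).as_matrix();T[:3,3]=s["tcp_pos"]
    T=T@c["T_tool_cam"];R=T[:3,:3].T
    d={"pixels":c["pixels"],"range_z":c["range_z"],"K":c["K"],"R":R,"t":-R@T[:3,3]}
    return s,d,pts(d)
def orange(d,W):
    hsv=cv2.cvtColor(d["pixels"],cv2.COLOR_RGB2HSV)
    m=cv2.inRange(hsv,(5,140,60),(22,255,255))
    N,l,st,ce=cv2.connectedComponentsWithStats(m);i=1+st[1:,4].argmax()
    P=W[(l==i)];P=P[~np.isnan(P[:,2])];P=P[(P[:,2]>-.005)&(P[:,2]<.045)]
    r=cv2.minAreaRect((P[:,:2]*1000).astype(np.float32))
    print("wedge",len(P),r,"z",P[:,2].min(),P[:,2].max()); print(cv2.boxPoints(r).round().tolist())
def yaw(s):
    q=s["orientation"];M=Rotation.from_quat([q[1],q[2],q[3],q[0]]).as_matrix();return np.degrees(np.arctan2(M[1,1],M[0,1])),M[:,2].round(3)
E
python3 - <<'E'
from h import *
s,d,W=wrist();cv2.imwrite("pics/w1.png",d["pixels"][:,:,::-1]);orange(d,W);print(s["tcp_pos"],yaw(s),s["joint_positions"],s["t"])
E
```

```text
wedge 538 ((433.5467529296875, 267.6781921386719), (85.12764739990234, 17.47338104248047), 75.38876342773438) z 0.0006838182812186579 0.029844086898312788
[[414.0, 229.0], [431.0, 224.0], [453.0, 307.0], [436.0, 311.0]]
[0.15168762 0.63148759 0.23017207] (np.float64(76.49176270254921), array([-0.001, -0.002, -1.   ])) [ 1.25242845e+00  1.24443471e-01  1.65154006e+00  4.91685350e-06
  1.36749058e+00 -8.26055095e-02] 0.1
```

View pics/w1.png

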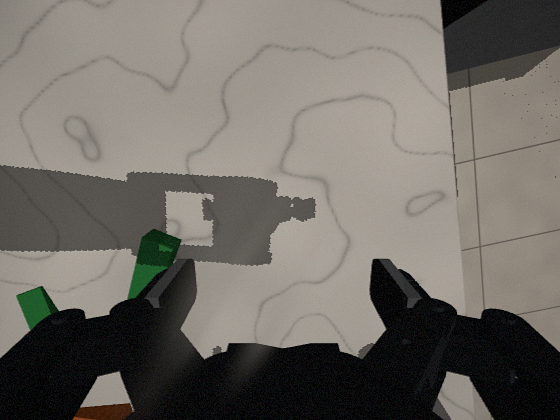

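The call was refused because the rows were incomplete, so the arm hasn't moved. The wrist view still shows the start pose, with a green look-alike at (160,250) and the orange wedge just visible at (105,412). I'll resend with full rows.

Call:
jog_arm --increments '[{"claw": 1, "x": 2.5, "y": -2.8, "z": 0, "rx": 0, "ry": 0, "rz": -7}, {"claw": 1, "x": 2.5, "y": -2.8, "z": 0, "rx": 0, "ry": 0, "rz": -7}, {"claw": 1, "x": 2.5, "y": -2.8, "z": 0, "rx": 0, "ry": 0, "rz": -7}, {"claw": 1, "x": 2.5, "y": -2.8, "z": 0, "rx": 0, "ry": 0, "rz": -7}, {"claw": 1, "x": 2.5, "y": -2.8, "z": 0, "rx": 0, "ry": 0, "rz": -7}, {"claw": 1, "x": 2.5, "y": -2.8, "z": 0, "rx": 0, "ry": 0, "rz": -7}, {"claw": 1, "x": 2.5, "y": -2.8, "z": 0, "rx": 0, "ry": 0, "rz": -7}, {"claw": 1, "x": 2.5, "y": -2.8, "z": 0, "rx": 0, "ry": 0, "rz": -7}, {"claw": 1, "x": 2.5, "y": -2.8, "z": 0, "rx": 0, "ry": 0, "rz": -7}, {"claw": 1, "x": 2.5, "y": -2.8, "z": 0, "rx": 0, "ry": 0, "rz": -7}, {"claw": 1, "x": 2.5, "y": -2.8, "z": 0, "rx": 0, "ry": 0, "rz": -7}, {"claw": 1, "x": 2.5, "y": -2.8, "z": 0, "rx": 0, "ry": 0, "rz": -7}]'

```text
t: 1.35
tcp_pos: [0.4525, 0.2946, 0.231]
orientation: [-0.0, 0.754, 0.657, -0.0]
contact_force: [0.3, -0.9, -0.2]
width: 0.0853
grip_force: 0.0
```

Call:
jog_arm --increments '[{"claw": 1, "x": 0, "y": 0, "z": 0, "rx": 0, "ry": 0, "rz": 0}, {"claw": 1, "x": 0, "y": 0, "z": 0, "rx": 0, "ry": 0, "rz": 0}, {"claw": 1, "x": 0, "y": 0, "z": 0, "rx": 0, "ry": 0, "rz": 0}]'

```text
t: 1.65
tcp_pos: [0.4513, 0.2965, 0.231]
orientation: [-0.0, 0.751, 0.66, -0.0]
contact_force: [-0.7, 0.0, -0.9]
width: 0.0855
grip_force: 0.0
```

Run:
```python
from h import *
s,d,W=wrist();cv2.imwrite("pics/w2.png",d["pixels"][:,:,::-1]);orange(d,W);print(s["tcp_pos"],yaw(s),s["joint_positions"],s["t"])
```

```text
Traceback (most recent call last):
  File "h.py", line 20, in orange
    print("wedge",len(P),r,"z",P[:,2].min(),P[:,2].max()); print(cv2.boxPoints(r).round().tolist())
                               ~~~~~~~~~~^^
ValueError: zero-size array to reduction operation minimum which has no identity
```

View pics/w2.png

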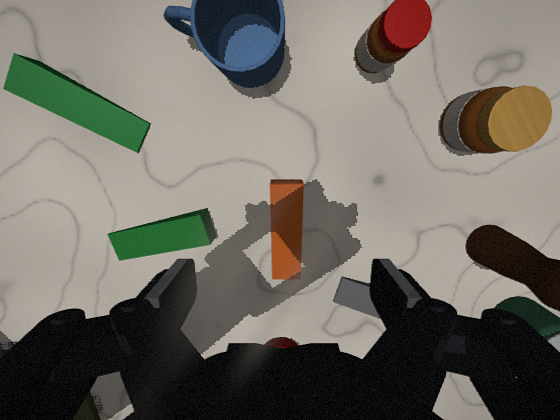

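The wedge is at (287,230), with its thick end face at (286,182). It is aligned with the fingers, and no obstacle stands between them. The honey lid at (520,118) fooled the colour mask, so I'll restrict it.

```bash
sed -i 's/    N,l,st,ce=cv2/    m[:, :200]=0; m[:,380:]=0\n    N,l,st,ce=cv2/' h.py
python3 - <<'E'
from h import *
s,d,W=wrist();orange(d,W);print(s["tcp_pos"],yaw(s),s["joint_positions"])
E
```

```text
wedge 2940 ((448.6379089355469, 236.71449279785156), (140.33438110351562, 40.91432571411133), 82.71820068359375) z 0.001836161297468454 0.03715042974096342
[[419.0, 170.0], [460.0, 165.0], [478.0, 304.0], [437.0, 309.0]]
[0.45116856 0.29669595 0.23115328] (np.float64(-7.405534567644648), array([-0.,  0., -1.])) [ 4.82138804e-01 -1.20553567e-01  1.89524146e+00  2.90888031e-04
  1.36726897e+00  6.11330923e-01]
```

Call:
jog_arm --increments '[{"claw": 1, "x": 0.5, "y": -0.2, "z": -4, "rx": 0, "ry": 0, "rz": 0}, {"claw": 1, "x": 0, "y": 0, "z": -4, "rx": 0, "ry": 0, "rz": 0}, {"claw": 1, "x": 0, "y": 0, "z": -4, "rx": 0, "ry": 0, "rz": 0}, {"claw": 1, "x": 0, "y": 0, "z": -4, "rx": 0, "ry": 0, "rz": 0}, {"claw": 1, "x": 0, "y": 0, "z": -3, "rx": 0, "ry": 0, "rz": 0}, {"claw": 1, "x": 0, "y": 0, "z": -2, "rx": 0, "ry": 0, "rz": 0}, {"claw": 1, "x": 0, "y": 0, "z": -1.5, "rx": 0, "ry": 0, "rz": 0}, {"claw": 1, "x": 0, "y": 0, "z": 0, "rx": 0, "ry": 0, "rz": 0}]'

```text
t: 2.55
tcp_pos: [0.4549, 0.2938, 0.0041]
orientation: [-0.001, 0.751, 0.66, -0.002]
contact_force: [-0.1, 0.3, -0.2]
width: 0.0854
grip_force: 0.0
```

Call:
jog_arm --increments '[{"claw": -1, "x": 0, "y": 0, "z": 0, "rx": 0, "ry": 0, "rz": 0}, {"claw": -1, "x": 0, "y": 0, "z": 0, "rx": 0, "ry": 0, "rz": 0}, {"claw": -1, "x": 0, "y": 0, "z": 0, "rx": 0, "ry": 0, "rz": 0}, {"claw": -1, "x": 0, "y": 0, "z": 0, "rx": 0, "ry": 0, "rz": 0}, {"claw": -1, "x": 0, "y": 0, "z": 0, "rx": 0, "ry": 0, "rz": 0}, {"claw": -1, "x": 0, "y": 0, "z": 0, "rx": 0, "ry": 0, "rz": 0}, {"claw": -1, "x": 0, "y": 0, "z": 0, "rx": 0, "ry": 0, "rz": 0}, {"claw": -1, "x": 0, "y": 0, "z": 0, "rx": 0, "ry": 0, "rz": 0}]' --grip_force 80

```text
t: 3.35
tcp_pos: [0.4584, 0.2948, 0.0083]
orientation: [0.0, 0.752, 0.659, 0.002]
contact_force: [0.3, 0.5, 6.5]
width: 0.0382
grip_force: 80.8
```

Call:
jog_arm --increments '[{"claw": -1, "x": 0, "y": 0, "z": 2, "rx": 0, "ry": 0, "rz": 0}, {"claw": -1, "x": 0, "y": 0, "z": 3, "rx": 0, "ry": 0, "rz": 0}, {"claw": -1, "x": 0, "y": 0, "z": 2, "rx": 0, "ry": 0, "rz": -1}, {"claw": -1, "x": 1.6, "y": -3.4, "z": 0, "rx": 0, "ry": 0, "rz": 0}, {"claw": -1, "x": 1.6, "y": -3.4, "z": 0, "rx": 0, "ry": 0, "rz": 0}, {"claw": -1, "x": 1.6, "y": -3.4, "z": 0, "rx": 0, "ry": 0, "rz": 0}, {"claw": -1, "x": 1.6, "y": -3.4, "z": 0, "rx": 0, "ry": 0, "rz": 0}, {"claw": -1, "x": 1.6, "y": -3.4, "z": 0, "rx": 0, "ry": 0, "rz": 0}, {"claw": -1, "x": 1.6, "y": -3.4, "z": 0, "rx": 0, "ry": 0, "rz": 0}, {"claw": -1, "x": 1.6, "y": -3.4, "z": 0, "rx": 0, "ry": 0, "rz": 0}, {"claw": -1, "x": 1.6, "y": -3.4, "z": 0, "rx": 0, "ry": 0, "rz": 0}, {"claw": -1, "x": 1.6, "y": -3.4, "z": 0, "rx": 0, "ry": 0, "rz": 0}]'

```text
t: 4.55
tcp_pos: [0.6009, -0.0136, 0.0761]
orientation: [-0.0, 0.758, 0.653, -0.0]
contact_force: [-0.1, 0.4, 0.4]
width: 0.0381
grip_force: 80.2
```

Call:
jog_arm --increments '[{"claw": -1, "x": 0, "y": 0, "z": 0, "rx": 0, "ry": 0, "rz": 0}, {"claw": -1, "x": 0, "y": 0, "z": 0, "rx": 0, "ry": 0, "rz": 0}]'

```text
t: 4.75
tcp_pos: [0.6005, -0.0126, 0.0759]
orientation: [-0.001, 0.758, 0.652, -0.0]
contact_force: [0.0, 0.3, -0.6]
width: 0.0382
grip_force: 80.4
```

```bash
cat > look.py <<'E'
from h import *
import sys
s=manip.sense();c=manip.camera("top");W=pts(c);px=c["pixels"];hsv=cv2.cvtColor(px,cv2.COLOR_RGB2HSV)
sc=manip.camera("scene")["pixels"]
cv2.imwrite("pics/%s.png"%sys.argv[1],np.hstack([cv2.resize(px[120:290,260:460],(400,340)),cv2.resize(sc[90:290,100:335],(400,340))])[:,:,::-1])
v,u=np.mgrid[:420,:560]
m=(cv2.inRange(hsv,(5,140,40),(22,255,255))>0)&(u<420)&(v>150)&(v<265)&(u>230)
P=W[m];P=P[~np.isnan(P[:,2])]
if len(P)>20:
  r=cv2.minAreaRect((P[:,:2]*1000).astype(np.float32));print("wedge",len(P),r,cv2.boxPoints(r).round().tolist(),P[:,2].min(),P[:,2].max())
z=W[...,2];mm=(u>365)&(u<450)&(v>125)&(v<262)&(z>.2)&(z<.237)&(hsv[...,1]<50)
N,l,st,ce=cv2.connectedComponentsWithStats(mm.astype(np.uint8));i=1+st[1:,4].argmax();Q=W[l==i]
r=cv2.minAreaRect((Q[:,:2]*1000).astype(np.float32));print("door",len(Q),r,cv2.boxPoints(r).round().tolist())
print(s["tcp_pos"],yaw(s),s["contact_force"],s["moment"],s["width"],s["t"],s["joint_positions"])
E
python3 look.py a1
```

```text
wedge 129 ((471.93084716796875, -37.39854431152344), (32.647254943847656, 358.7650146484375), 50.235477447509766) [[324.0, 65.0], [599.0, -165.0], [620.0, -140.0], [344.0, 90.0]] -0.0004876242769685195 0.5477309049271439
door 1019 ((506.82904052734375, -199.62649536132812), (274.1741943359375, 29.88570785522461), 20.947921752929688) [[373.0, -235.0], [384.0, -263.0], [640.0, -165.0], [630.0, -137.0]]
[ 0.60054893 -0.0126118   0.0759123 ] (np.float64(-8.61985190526063), array([-0.001,  0.001, -1.   ])) [ 1.91117729e-04  3.43492766e-01 -6.32434147e-01] [0.05543081 0.01201054 0.01915519] 0.03822294193875504 4.75 [-1.10532802e-01  1.61738070e-01  1.88440698e+00  4.50604765e-04
  1.09653557e+00  3.97061915e-02]
```

View pics/a1.png

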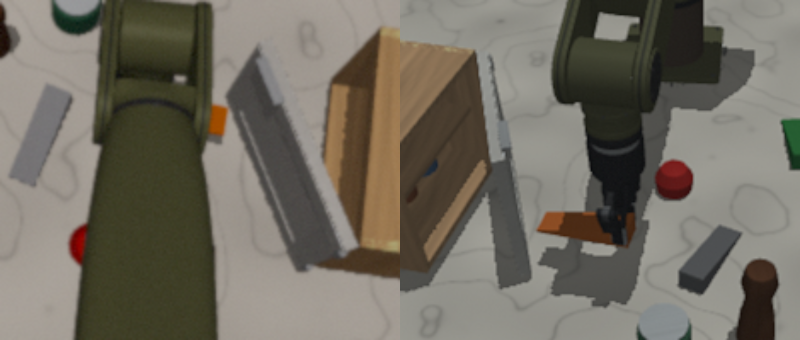

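The wedge is held level with its thin end towards the door: (218,122) in the left half, (545,225) in the right half. The door is untouched. Next I lower it and start sliding in.

Call:
jog_arm --increments '[{"claw": -1, "x": 0, "y": 0, "z": -3, "rx": 0, "ry": 0, "rz": 0}, {"claw": -1, "x": 0, "y": 0, "z": -2.5, "rx": 0, "ry": 0, "rz": 0}, {"claw": -1, "x": 0, "y": 0, "z": -1.2, "rx": 0, "ry": 0, "rz": 0}, {"claw": -1, "x": 0, "y": 0, "z": 0, "rx": 0, "ry": 0, "rz": 0}]'

```text
t: 5.25
tcp_pos: [0.6005, -0.0109, 0.0093]
orientation: [-0.0, 0.757, 0.653, -0.0]
contact_force: [-0.1, -0.0, -1.0]
width: 0.038
grip_force: 81.5
```

Call:
jog_arm --increments '[{"claw": -1, "x": -0.15, "y": -1, "z": 0, "rx": 0, "ry": 0, "rz": 0}, {"claw": -1, "x": -0.15, "y": -1, "z": 0, "rx": 0, "ry": 0, "rz": 0}, {"claw": -1, "x": -0.15, "y": -1, "z": 0, "rx": 0, "ry": 0, "rz": 0}, {"claw": -1, "x": -0.15, "y": -1, "z": 0, "rx": 0, "ry": 0, "rz": 0}, {"claw": -1, "x": -0.15, "y": -1, "z": 0, "rx": 0, "ry": 0, "rz": 0}, {"claw": -1, "x": 0, "y": 0, "z": 0, "rx": 0, "ry": 0, "rz": 0}]'

```text
t: 5.85
tcp_pos: [0.5932, -0.0636, 0.0093]
orientation: [0.0, 0.758, 0.652, -0.0]
contact_force: [-1.7, 0.7, -0.1]
width: 0.0385
grip_force: 81.5
```

Call:
jog_arm --increments '[{"claw": -1, "x": -0.1, "y": -0.7, "z": -0.1, "rx": 0, "ry": 0, "rz": 0}, {"claw": -1, "x": -0.1, "y": -0.7, "z": 0, "rx": 0, "ry": 0, "rz": 0}, {"claw": -1, "x": -0.1, "y": -0.7, "z": 0, "rx": 0, "ry": 0, "rz": 0}, {"claw": -1, "x": -0.1, "y": -0.7, "z": 0, "rx": 0, "ry": 0, "rz": 0}, {"claw": -1, "x": -0.1, "y": -0.7, "z": 0, "rx": 0, "ry": 0, "rz": 0}]'

```text
t: 6.35
tcp_pos: [0.5893, -0.0962, 0.0086]
orientation: [-0.0, 0.758, 0.653, 0.002]
contact_force: [4.8, 7.3, -1.3]
width: 0.0386
grip_force: 81.4
```

Call:
jog_arm --increments '[{"claw": -1, "x": -0.1, "y": -0.7, "z": 0, "rx": 0, "ry": 0, "rz": 0}, {"claw": -1, "x": -0.1, "y": -0.7, "z": 0, "rx": 0, "ry": 0, "rz": 0}, {"claw": -1, "x": -0.1, "y": -0.7, "z": 0, "rx": 0, "ry": 0, "rz": 0}, {"claw": -1, "x": 0, "y": 0, "z": 0, "rx": 0, "ry": 0, "rz": 0}]'

```text
t: 6.75
tcp_pos: [0.5864, -0.1178, 0.0085]
orientation: [0.0, 0.757, 0.653, 0.001]
contact_force: [3.7, 3.8, -2.5]
width: 0.0382
grip_force: 81.2
```

```bash
python3 look.py a2
```

```text
door 978 ((513.9026489257812, -218.13381958007812), (273.5785217285156, 29.67820930480957), 11.993141174316406) [[377.0, -232.0], [383.0, -261.0], [651.0, -204.0], [645.0, -175.0]]
[ 0.58641841 -0.11778373  0.00853167] (np.float64(-8.473406593943217), array([ 0.002,  0.001, -1.   ])) [ 3.69636928  3.791629   -2.47547724] [ 0.59836887 -0.43782902  0.36480415] 0.03816294979648584 6.75 [-0.28871468  0.24662503  1.91735248  0.00200128  0.97552377 -0.14194784]
```

View pics/a2.png

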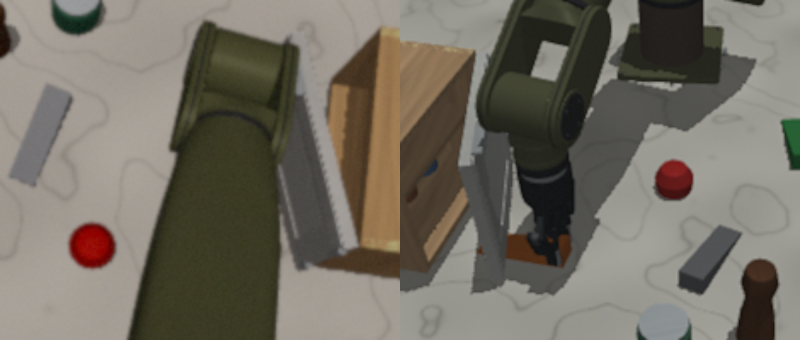

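The tip is under the door (right half, near (485,252)) and the wedge is pushing the door, now about 0.36 rad open. The wrist is clear above it. I'll keep going.

Call:
jog_arm --increments '[{"claw": -1, "x": -0.1, "y": -0.6, "z": 0, "rx": 0, "ry": 0, "rz": 0}, {"claw": -1, "x": -0.1, "y": -0.6, "z": 0, "rx": 0, "ry": 0, "rz": 0}, {"claw": -1, "x": -0.1, "y": -0.6, "z": 0, "rx": 0, "ry": 0, "rz": 0}, {"claw": -1, "x": -0.1, "y": -0.6, "z": 0, "rx": 0, "ry": 0, "rz": 0}]'

```text
t: 7.25
tcp_pos: [0.5839, -0.1398, 0.0089]
orientation: [0.001, 0.757, 0.653, 0.003]
contact_force: [11.0, 12.0, -3.6]
width: 0.0384
grip_force: 81.0
```

Call:
jog_arm --increments '[{"claw": -1, "x": -0.1, "y": -0.5, "z": 0, "rx": 0, "ry": 0, "rz": 0}, {"claw": -1, "x": -0.1, "y": -0.5, "z": 0, "rx": 0, "ry": 0, "rz": 0}, {"claw": -1, "x": 0, "y": -0.5, "z": 0, "rx": 0, "ry": 0, "rz": 0}, {"claw": -1, "x": 0, "y": -0.5, "z": 0, "rx": 0, "ry": 0, "rz": 0}]'

```text
t: 7.65
tcp_pos: [0.5813, -0.1597, 0.0086]
orientation: [-0.0, 0.757, 0.653, 0.003]
contact_force: [6.6, 10.2, -2.3]
width: 0.0383
grip_force: 81.2
```

```bash
python3 look.py a3
```

```text
door 956 ((519.3871459960938, -248.46249389648438), (25.116790771484375, 275.7031555175781), 89.14557647705078) [[381.0, -259.0], [657.0, -263.0], [657.0, -238.0], [382.0, -234.0]]
[ 0.58131777 -0.15975     0.00861752] (np.float64(-8.433416037905804), array([ 0.004,  0.004, -1.   ])) [ 6.58017252 10.23556964 -2.30838707] [ 1.6513688  -0.86126764  0.44435548] 0.03833024235523313 7.65 [-0.35941873  0.25521652  1.90660072  0.00580055  0.97733268 -0.21547299]
```

Call:
jog_arm --increments '[{"claw": -1, "x": 0, "y": -0.4, "z": 0, "rx": 0, "ry": 0, "rz": 0}, {"claw": -1, "x": -0.1, "y": -0.4, "z": 0, "rx": 0, "ry": 0, "rz": 0}, {"claw": -1, "x": 0, "y": -0.4, "z": 0, "rx": 0, "ry": 0, "rz": 0}, {"claw": -1, "x": -0.1, "y": -0.4, "z": 0, "rx": 0, "ry": 0, "rz": 0}]'

```text
t: 8.15
tcp_pos: [0.5794, -0.1753, 0.0086]
orientation: [-0.0, 0.757, 0.653, 0.003]
contact_force: [9.2, 13.1, -3.4]
width: 0.0388
grip_force: 81.2
```

Call:
jog_arm --increments '[{"claw": -1, "x": 0, "y": -0.3, "z": 0, "rx": 0, "ry": 0, "rz": 0}, {"claw": -1, "x": -0.1, "y": -0.3, "z": 0, "rx": 0, "ry": 0, "rz": 0}, {"claw": -1, "x": 0, "y": -0.3, "z": 0, "rx": 0, "ry": 0, "rz": 0}, {"claw": -1, "x": 0, "y": 0, "z": 0, "rx": 0, "ry": 0, "rz": 0}]'

```text
t: 8.55
tcp_pos: [0.5779, -0.1844, 0.0084]
orientation: [-0.001, 0.757, 0.653, 0.003]
contact_force: [7.4, 11.8, -1.3]
width: 0.0385
grip_force: 81.3
```

```bash
python3 look.py a4
```

```text
door 915 ((518.8308715820312, -261.8553771972656), (35.44559860229492, 274.3414611816406), 80.83362579345703) [[381.0, -258.0], [651.0, -301.0], [657.0, -266.0], [386.0, -223.0]]
[ 0.57789618 -0.18436874  0.00840996] (np.float64(-8.47158874813412), array([ 0.003,  0.005, -1.   ])) [ 7.4325346  11.82190772 -1.27675755] [ 1.76201307 -0.73783481  0.42455085] 0.03845009429648294 8.55 [-0.39969955  0.26342339  1.89686101  0.00632246  0.98045031 -0.25536481]
```

Call:
jog_arm --increments '[{"claw": -1, "x": 0, "y": -0.2, "z": 0, "rx": 0, "ry": 0, "rz": 0}, {"claw": -1, "x": 0, "y": -0.2, "z": 0, "rx": 0, "ry": 0, "rz": 0}, {"claw": -1, "x": 0, "y": 0, "z": 0, "rx": 0, "ry": 0, "rz": 0}]'

```text
t: 8.95
tcp_pos: [0.5775, -0.1876, 0.0083]
orientation: [-0.002, 0.758, 0.653, 0.003]
contact_force: [6.5, 13.6, -0.6]
width: 0.0382
grip_force: 81.5
```

Call:
jog_arm --increments '[{"claw": -1, "x": -0.1, "y": -0.2, "z": 0, "rx": 0, "ry": 0, "rz": 0}, {"claw": -1, "x": 0, "y": -0.2, "z": 0, "rx": 0, "ry": 0, "rz": 0}, {"claw": -1, "x": 0, "y": 0, "z": 0, "rx": 0, "ry": 0, "rz": 0}]'

```text
t: 9.25
tcp_pos: [0.5771, -0.1881, 0.0083]
orientation: [-0.004, 0.758, 0.653, 0.005]
contact_force: [9.6, 25.8, 1.6]
width: 0.0381
grip_force: 81.6
```

Call:
jog_arm --increments '[{"claw": -1, "x": 0, "y": -0.3, "z": 0, "rx": 0, "ry": 0, "rz": 0}, {"claw": -1, "x": 0, "y": -0.3, "z": 0, "rx": 0, "ry": 0, "rz": 0}, {"claw": -1, "x": 0, "y": 0, "z": 0, "rx": 0, "ry": 0, "rz": 0}, {"claw": -1, "x": 0, "y": 0, "z": 0, "rx": 0, "ry": 0, "rz": 0}]'

```text
t: 9.65
tcp_pos: [0.5766, -0.1898, 0.0081]
orientation: [-0.008, 0.758, 0.652, 0.006]
contact_force: [8.1, 40.6, 7.5]
width: 0.0382
grip_force: 81.9
```

```bash
python3 look.py a5
```

```text
door 687 ((497.3039855957031, -262.87054443359375), (24.11436653137207, 231.4547119140625), 81.37419891357422) [[381.0, -257.0], [610.0, -292.0], [614.0, -268.0], [385.0, -234.0]]
[ 0.57657463 -0.18975802  0.00812537] (np.float64(-8.659864206477241), array([-0.  ,  0.02, -1.  ])) [ 8.08350133 40.60210469  7.53398477] [ 5.85456312 -0.52175568 -0.24869895] 0.03818819563726196 9.65 [-0.41466026  0.268819    1.89083558  0.02176257  0.99033253 -0.27549653]
```

View pics/a5.png

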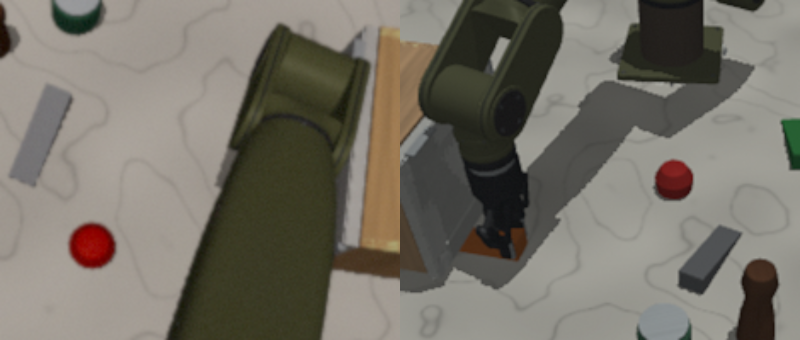

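The door is shut: its white top edge runs parallel to the box front, left half (365,45) to (348,245). The wedge lies under it at (495,245) in the right half. I'll relax the push without pulling, release, and check.

Call:
jog_arm --increments '[{"claw": -1, "x": 0, "y": 0.3, "z": 0, "rx": 0, "ry": 0, "rz": 0}, {"claw": -1, "x": 0.1, "y": 0.3, "z": 0, "rx": 0, "ry": 0, "rz": 0}, {"claw": -1, "x": 0, "y": 0, "z": 0, "rx": 0, "ry": 0, "rz": 0}]'

```text
t: 10.05
tcp_pos: [0.5766, -0.1897, 0.0081]
orientation: [-0.004, 0.758, 0.652, 0.002]
contact_force: [4.5, 19.0, 3.3]
width: 0.0384
grip_force: 81.7
```

Call:
jog_arm --increments '[{"claw": -1, "x": 0.1, "y": 0.2, "z": 0, "rx": 0, "ry": 0, "rz": 0}, {"claw": -1, "x": 0, "y": 0, "z": 0, "rx": 0, "ry": 0, "rz": 0}, {"claw": 0.5, "x": 0, "y": 0, "z": 0, "rx": 0, "ry": 0, "rz": 0}, {"claw": 0.5, "x": 0, "y": 0, "z": 0, "rx": 0, "ry": 0, "rz": 0}, {"claw": 0.5, "x": 0, "y": 0, "z": 0, "rx": 0, "ry": 0, "rz": 0}, {"claw": 0.5, "x": 0, "y": 0, "z": 0, "rx": 0, "ry": 0, "rz": 0}, {"claw": 0.5, "x": 0, "y": 0, "z": 0, "rx": 0, "ry": 0, "rz": 0}]'

```text
t: 10.75
tcp_pos: [0.5774, -0.1935, 0.0085]
orientation: [0.0, 0.758, 0.653, 0.0]
contact_force: [0.5, -0.3, -0.3]
width: 0.0638
grip_force: 0.0
```

Call:
jog_arm --increments '[{"claw": 0.5, "x": 0, "y": 0, "z": 1, "rx": 0, "ry": 0, "rz": 0}, {"claw": 0.5, "x": 0, "y": 0, "z": 2, "rx": 0, "ry": 0, "rz": 0}, {"claw": 0.5, "x": 0, "y": 0, "z": 3, "rx": 0, "ry": 0, "rz": 0}, {"claw": 0.5, "x": 0.3, "y": 2, "z": 3, "rx": 0, "ry": 0, "rz": 0}, {"claw": 0.5, "x": 0.3, "y": 3, "z": 3, "rx": 0, "ry": 0, "rz": 0}, {"claw": 0.5, "x": 0, "y": 3, "z": 3, "rx": 0, "ry": 0, "rz": 0}, {"claw": 0.5, "x": 0, "y": 3, "z": 2, "rx": 0, "ry": 0, "rz": 0}, {"claw": 0.5, "x": 0, "y": 3, "z": 0, "rx": 0, "ry": 0, "rz": 0}, {"claw": 0.5, "x": 0, "y": 0, "z": 0, "rx": 0, "ry": 0, "rz": 0}]'

```text
t: 11.65
tcp_pos: [0.5839, -0.0503, 0.1806]
orientation: [0.001, 0.756, 0.654, 0.001]
contact_force: [-0.6, -0.2, -0.9]
width: 0.0638
grip_force: 0.0
```

```bash
sed -i 's/(u<420)/(u<432)/;s/N,l,st,ce=cv2.connected\(.*\)mm.as/N,l,st,ce=cv2.connected\1mm.as/' look.py; python3 look.py a6
```

```text
wedge 412 ((466.51220703125, -104.49592590332031), (222.91249084472656, 350.79083251953125), 8.359378814697266) [[331.0, 53.0], [382.0, -294.0], [602.0, -262.0], [551.0, 85.0]] -0.0008141287271469827 0.5796290491829202
door 1044 ((519.0650634765625, -262.8275146484375), (30.182565689086914, 274.7140197753906), 82.0565414428711) [[381.0, -259.0], [653.0, -297.0], [657.0, -267.0], [385.0, -229.0]]
[ 0.58391993 -0.0503343   0.1805639 ] (np.float64(-8.305581575004922), array([ 0.003,  0.   , -1.   ])) [-0.56271858 -0.16663248 -0.91590569] [ 0.04815802 -0.00502972 -0.01249782] 0.06379708430228113 11.65 [-1.77962297e-01  1.93198065e-02  1.84757720e+00  8.68851927e-04
  1.27171349e+00 -3.32584158e-02]
```

View pics/a6.png

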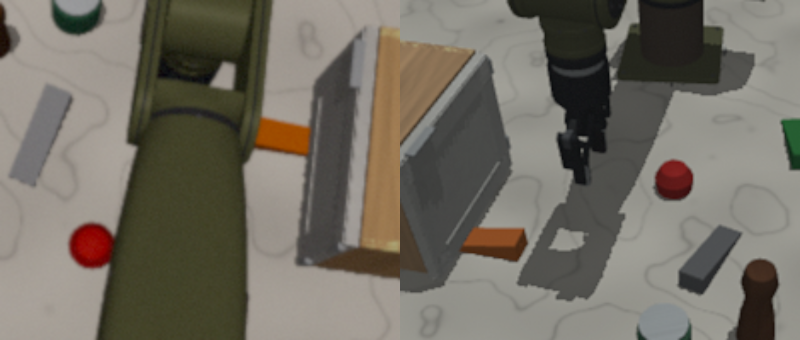

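The arm is clear, the wedge lies under the door at (283,137) in the left half, and the door stays shut. One numeric check of the door angle and the wedge's flatness.

Run:
```python
from h import *
def fit(P):
    P=P[~np.isnan(P[:,2])];
    for _ in range(4):
        c=np.median(P,0) if _==0 else P.mean(0);n=np.linalg.svd(P-c,full_matrices=False)[2][2];d=abs((P-c)@n);P=P[d<max(.003,2*d.std() if _<2 else .003)]
    return n*np.sign(n[1] if abs(n[1])>.5 else n[2]),c,len(P),P
for n in("top","scene"):
    c=manip.camera(n);W=pts(c);hsv=cv2.cvtColor(c["pixels"],cv2.COLOR_RGB2HSV)
    x,y,z=W[...,0],W[...,1],W[...,2]
    m=(x>.395)&(x<.64)&(y>-.31)&(y<-.21)&(z>.05)&(z<.2)&(hsv[...,1]<60)
    nn,cc,k,_=fit(W[m]);print(n,"door face",nn.round(3),k,"angle deg",np.degrees(np.arctan2(-nn[0],nn[1]))+8.5)
    m=(cv2.inRange(hsv,(5,120,40),(22,255,255))>0)&(x>.5)&(x<.66)&(y>-.26)&(y<-.1)&(z<.05)
    P=W[m];r=cv2.minAreaRect((P[:,:2]*1000).astype(np.float32));print("wedge",len(P),cv2.boxPoints(r).round().tolist(),P[:,2].min(),P[:,2].max())
    nn,cc,k,_=fit(P);print("top normal",nn.round(3),k)
W=pts(np.load("top.npz"));m=(W[...,2]>.232)&(W[...,1]<-.25)&(W[...,0]>.3)&(W[...,0]<.7);P=W[m]
```

```text
top door face [0.15  0.989 0.001] 1302 angle deg -0.15402328823752676
wedge 358 [[543.0, -259.0], [584.0, -267.0], [597.0, -196.0], [556.0, -188.0]] -0.0011260977467840029 0.03717811208098394
top normal [-0.087 -0.212  0.973] 229
scene door face [ 0.147  0.989 -0.001] 2546 angle deg 0.02075471343331614
wedge 513 [[547.0, -259.0], [589.0, -265.0], [602.0, -181.0], [560.0, -175.0]] -0.0004923229192438699 0.036987048326726564
top normal [ 0.184 -0.202  0.962] 207
```

The door measures 0° ± 0.2°. The wedge lies flat, with its thick end at the same height as before, and the arm is clear of everything.

```bash
python3 -c "
from cell import manip
print(manip.close_job())"
```

```text
the job is handed in; nothing more can be done
None
```

The job is handed in: the door is fully shut (0° ± 0.2° measured), held by the orange wedge jammed flat under its lower edge and let go; I disturbed nothing else that I could see, and it took about 12 s of the 43 s allowed.

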